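Start the sanding bench in the right order

TASK

Get the sanding bench running by pressing with closed fingertips: first push the red rocker on the black power box fully on (press down its raised end with the white dot), then the black rocker on the blue dust-collector box likewise, and last press the green button on the yellow sander box fully in and let it go. Do not lift, push about or tip the boxes, do not press the red stop button, and leave everything else on the bench where it is.

Things in the scene. Friction and masses are not known exactly. Their poses are not given: they have to be found in the camera images.
- power_box: Bench power box: black, 84 x 130 x 45 mm tall, with a round white socket and a red paddle rocker on its top, screwed to the bench. Origin under its centre, z up, long side along its y.
- power_rocker (a joint): Red rocker of the power box, its length along the box's x, ON end (white dot) at +x; pivot 28 mm to the -y side of the box's centre. Paddle 60 x 32 x 8 mm, pivot 11 mm above the box's top. Value in rad: 0 off, 0.36 fully on. No spring: it stays where it is left. Friction 0.06 N m, so near its end it yields to 2 to 5 N, then stops hard.
- power_rocker_on (a point): Point on the top face of the red rocker's ON end, 25 mm from the pivot (5 mm in from the end); moves with the rocker. At the start it stands raised, about 19 mm above the box's top; it sinks about 9 mm when pressed straight down to fully on.
- collector_box: Dust collector's control box: blue, 84 x 130 x 52 mm tall, 0.8 kg, standing loose on rubber feet, with a black paddle rocker and a small amber lamp (look only) on its top. Origin under its centre, z up, long side along its y.
- collector_rocker (a joint): Black rocker of the collector box, its length along the box's y, ON end (white dot) at +y; pivot 12 mm to the +y side of the box's centre. Paddle 60 x 32 x 8 mm, pivot 11 mm above the box's top. Value in rad: 0 off, 0.36 fully on. No spring: it stays where it is left. Friction 0.06 N m, so near its end it yields to 2 to 5 N, then stops hard.
- collector_rocker_on (a point): Point on the top face of the black rocker's ON end, 25 mm from the pivot (5 mm in from the end); moves with the rocker. At the start it stands raised, about 19 mm above the box's top; it sinks about 9 mm when pressed straight down to fully on.
- sander_box: Sander's control box: yellow, 84 x 130 x 55 mm tall, 0.8 kg, standing loose on rubber feet, with a green and a red push button on its top. Origin under its centre, z up, long side along its y; green button 34 mm to +y, red one 34 mm to -y.
- sander_start (a joint): Green start button, 34 mm across, standing 12 mm above the box's top. Value in m: 0 out, 0.007 fully in (then still 5 mm proud). It springs back; 1.5 N to start moving, 5 N fully in, then a hard stop.
- sander_start_top (a point): Centre of the green button's top face; moves with it.
- sander_stop (a joint): Red stop button, the same size and spring as the green one, to be left alone. Value in m: 0 out, 0.007 in.
- screw_jar: Pale see-through jar of screws with red lid, 60 mm across, 85 tall; origin under its centre; loose bystander, to be left alone.
- washer_jar: Pale see-through jar of washers with red lid, 50 mm across, 70 tall; origin under its centre; loose bystander, to be left alone.
- tin: Green-labelled tin, 66 mm across, 90 tall; origin under its centre; loose bystander, to be left alone.
- tape_measure: Yellow and black tape measure, 65 x 32 x 62 mm tall; origin under its centre; loose bystander, to be left alone.
- sanding_block: Cork sanding block, 110 x 62 x 24 mm; origin under its centre; loose bystander, to be left alone.
- screwdriver: Screwdriver lying on the bench; origin under its middle; loose bystander, to be left alone.
- offcut: Wood offcut, 50 x 130 x 28 mm; origin under its centre; loose bystander, to be left alone.
Things that resemble listed ones, but are neither listed nor needed, are in the scene too. Leave any purple or turquoise look-alike of the collector_box alone.

How it is judged (in metres and radians):
On the way, in this order (a step that is already met when the one before it is completed fails the run):
1. the red rocker on the power box is switched on (value of joint power_rocker above 0.3 rad), for 0.1 s.
2. then the black rocker on the collector box is switched on (value of joint collector_rocker above 0.3 rad), for 0.1 s.
3. then the green start button is pressed in (value of joint sander_start above 0.005 m), for 0.05 s.
At the end, for the whole second after the job is handed in: Both rockers on (beyond 0.30 of 0.36 rad), the green button out again (within 2 mm), the red one not pressed, both loose boxes upright (within 0.1 rad), at rest and within 30 mm of where they started, the bystanders within 30 mm of theirs (value of joint each of power_rocker, collector_rocker above 0.3 rad and value of joint each of sander_start, sander_stop below 0.002 m and distance of each of collector_box, sander_box, screw_jar, washer_jar, tin, tape_measure, sanding_block, screwdriver, offcut from where it was at the start of the episode below 0.03 m and angle between each of collector_box, sander_box's own z axis and vertical below 0.1 rad and linear speed of each of collector_box, sander_box below 0.02 m/s); the robot touches nothing.
It fails at once if the collector is switched on (beyond 0.2 rad) while the power is off (below 0.2 rad) (value of joint collector_rocker above 0.2 rad and value of joint power_rocker below 0.2 rad).
It fails at once if the green button is pressed in (3.5 mm) while the power or the collector is off (below 0.2 rad) (value of joint sander_start above 0.0035 m and value of joint any of collector_rocker, power_rocker below 0.2 rad).
It fails at once if the red stop button is pressed (3.5 mm) (value of joint sander_stop above 0.0035 m).
It fails at once if a control box is lifted (15 mm), tipped (0.25 rad) or shifted by more than 40 mm (height (world z) of any of collector_box, sander_box above 0.015 m or angle between any of collector_box, sander_box's own z axis and vertical above 0.25 rad or distance of any of collector_box, sander_box from where it was at the start of the episode above 0.04 m).
It fails at once if another thing on the bench is lifted or shifted by more than 30 mm (distance of any of screw_jar, washer_jar, tin, tape_measure, sanding_block, screwdriver, offcut from where it was at the start of the episode above 0.03 m).
It also fails if it takes over 48 s, if anything falls off the work surface, if the arm or the gripper's body presses on something with over 40 N, if the wrist force passes 120 N, or if a joint passes its speed limit or range.

ROBOT

A 7-joint arm with a two-finger parallel gripper is mounted at the origin on the work surface. World frame = base frame: x ahead of the robot, y to its left, z up, the work surface at z = 0. Lengths are in m, angles in degrees, forces in N, time in s.
With the tool pointing down it reaches from about 0.425 to 0.875 m from the base axis. Payload 4.7 kg.
Tool frame: the origin (TCP) lies at the very end of the fingers, on their centre line; the grasp point (between the pads) lies 19 mm behind it; z points along the fingers, y is the direction in which the jaws open and shut (so a half turn about z gives the same grasp; the last joint's range is limited). The gripper opens to 87 mm and grips with 3 to 60 N. Pads are 19 mm wide; open, the fingers measure 117 mm over their backs; the gripper's body (75 mm by 190 mm) begins 51 mm behind the grasp point.
Start: joints at [-70.583, 18.392, -4.016, 83.108, 1.295, 78.541, -3.26], TCP at [0.207, 0.616, 0.223] pointing down, gripper open.
Joint ranges: [-163.93, 163.93], [-17.29, 119.83], [-79.2, 71.16], [3.27, 140.29], [-89.18, 269.18], [5.43, 117.66], [-154.24, 154.24]. Speed limits (degrees/s): [147.25, 147.25, 180, 180, 180, 180, 180].

INTERFACE

Orientations are given as [roll, pitch, yaw] about the fixed x, y, z axes, in that order (R = Rz(yaw) Ry(pitch) Rx(roll)).
In Python, from cell import monitor, imaging, ticket, spot_in, pinpoint gives the robot as it stands.
- The arm moves only by the tool servo_tool, never from a script. Its argument "targets" is a list of rows, each a list of 5 numbers: the opening in per cent of the stroke, from 0 (shut) to 100 (fully open), then the shift along the tool's x, y, z in m, then the turn about the tool's z in rad. In form: [[grip, dx, dy, dz, turn], ...]. A call has 1 to 5 rows; each row is the pose to reach, as a shift and turn from the pose commanded when the call began, along the tool's axes at that moment; what a row does not reach only later rows make up. A row lasts 1/8 s, in which the tool goes at most 62.5 mm and 10.7 degrees, less where a joint would pass 70% of its speed; a pose out of reach is approached as far as the arm can. A call with a gripper value outside its range is refused whole. The fingers move at their own pace and stop on an object; "grip_force" is the grip in N (left out, the last holds). Time passes only in rows, so rows that repeat a pose let the fingers close. It gives the time, the measured TCP pose, the force and the opening at its end, in the units of the state.
- monitor.get_obs(): the state, without advancing time (a new reading comes with each control period).
- imaging.read_camera(name): name is "side" or "top" or "wrist"; returns a dict with "frame" (384x512x3 uint8, blue, green, red), "depth" (384x512 float32, m along the optical axis (not along the pixel's ray), 0 where there is no reading), "K" (3x3 intrinsics, pixels), "world_from_camera" (4x4, takes a point from camera to world coordinates). Camera axes: x right, y down, z forward; pixel columns grow to the right and rows downward; lengths in m; the calibration is good to about 2 mm. A picture is of the moment at which its call begins.
- ticket.sign_off(): hands the job in, once; it reports no verdict.
Trained networks look in the newest picture that a camera, given by its name, has taken for a name from the list of things; names that differ only in an ending like _2 or _b are one class to them, and where a whole thing is asked for, a point or a joint stands for the part that bears it (a point fixed in the world has none). Each returns a list of dicts, best first, with "confidence" (0 to 1); they miss things now and then, are a little off and sometimes report something else, mostly with a low value. They report only what shows in the picture. A call takes as long as a camera call. They do not tell look-alikes from the thing itself.
- spot_in(camera, label): "at" ([column, row] in pixels, amid what is visible of it).
- pinpoint(camera, label): "at" ([column, row] in pixels: a listed point, or the origin of a listed thing).
The state is a dict: "time_s": time; "qpos": joint angles; "joint_velocities": joint speeds; "effort": joint torques, N m; "tool_pos": TCP position; "tool_rot": TCP orientation; "force": force on the tool from outside, world axes, zero at the start; "wrist_torque": the same for the moment, N m; "grip_width": finger opening in m.
Only numpy, scipy, OpenCV 4.12 (cv2) and the standard library are available. Lean on these libraries where they do the work, as an engineer would, in place of code of your own. Each camera call takes 0.05 s, during which the arm holds its last target.

## Working session

There is one attempt and no reset: what is moved stays moved. The work goes in short steps, Python scripts to look and compute and a tool call to move; the robot and the scene stay as the last step left them, time stands still between calls to the robot, and variables do not carry over. Pictures are saved under pics/ and viewed, and the job is handed in when it is done.

Besides the shell and the picture viewer there is one more tool, called after "Emit:" as name(argument=value, ...) on one line, values as JSON. servo_tool: Moves the arm, as the interface text tells. Its arguments: {"type":"object","properties":{"targets":{"type":"array","items":{"type":"array","items":{"type":"number"}}},"grip_force":{"type":"number"}},"required":["targets"]}

```bash
ls; mkdir -p pics; cat > h.py <<'E'
import numpy as np, cv2
from cell import monitor, imaging, ticket, spot_in, pinpoint
def world(c,px,r=2):
    u,v=[int(round(a)) for a in px]
    d=c['depth'][max(0,v-r):v+r+1,max(0,u-r):u+r+1]; d=d[d>0]
    if len(d)==0: return None
    z=np.median(d); K=c['K']
    p=np.array([(px[0]-K[0,2])/K[0,0]*z,(px[1]-K[1,2])/K[1,1]*z,z,1])
    return (c['world_from_camera']@p)[:3].round(4)
E
python3 - <<'E'
from h import *
o=monitor.get_obs(); print(o)
for n in ['top','side']:
    c=imaging.read_camera(n); cv2.imwrite(f'pics/{n}0.png',c['frame'])
    for l in ['power_rocker_on','collector_rocker_on','sander_start_top','power_box','collector_box','sander_box']:
        for r in pinpoint(n,l)[:3]: print(n,l,r,world(c,r['at']))
E
```

```text
pics
{'time_s': 0.0, 'qpos': array([-70.58143101,  18.43780548,  -4.01600946,  83.17663495,
         1.29646604,  78.54001623,  -3.25982032]), 'joint_velocities': array([ 0.03745735,  0.05703246, -0.06448967,  0.09033213,  0.04952995,
       -0.04670849, -0.01329554]), 'effort': array([ 7.02802868e-05, -4.91281700e+01, -4.03968561e-01, -3.12538290e+01,
       -6.39379187e-02,  4.36984515e-02,  1.68602569e-04]), 'tool_pos': array([0.20731136, 0.61545964, 0.22146062]), 'tool_rot': array([-1.79890872e+02,  7.11028383e-03,  1.61392152e+02]), 'force': array([ 0.35693107,  0.93437197, -0.06723995]), 'wrist_torque': array([-0.04260727, -0.02592436,  0.01069401]), 'grip_width': 0.08695226915259323}
top power_rocker_on {'at': [154.5, 217.0], 'confidence': 0.79} [0.5142 0.2798 0.063 ]
top power_rocker_on {'at': [305.0, 268.8], 'confidence': 0.74} [ 0.3729 -0.1321  0.0623]
top power_rocker_on {'at': [209.2, 144.1], 'confidence': 0.18} [0.7139 0.1296 0.0826]
top collector_rocker_on {'at': [345.4, 187.6], 'confidence': 0.8} [ 0.5939 -0.2463  0.0709]
top collector_rocker_on {'at': [248.5, 274.0], 
[... 1333 characters left out ...]
668]
side collector_rocker_on {'at': [309.1, 225.3], 'confidence': 0.62} [ 0.6093 -0.2227  0.0572]
side sander_start_top {'at': [273.8, 244.8], 'confidence': 0.47} [ 0.4716 -0.2082  0.0538]
side power_box {'at': [175.3, 181.6], 'confidence': 0.7} [0.466  0.2737 0.0441]
side collector_box {'at': [209.9, 236.0], 'confidence': 0.86} [ 0.3707 -0.0354  0.0412]
side collector_box {'at': [319.0, 244.1], 'confidence': 0.77} [ 0.5818 -0.2875  0.0392]
side collector_box {'at': [252.4, 210.8], 'confidence': 0.62} [ 0.5464 -0.0362  0.0435]
side sander_box {'at': [284.1, 271.9], 'confidence': 0.85} [ 0.4205 -0.2997  0.044 ]
side sander_box {'at': [177.9, 184.3], 'confidence': 0.71} [0.4657 0.2586 0.0403]
```

```bash
python3 - <<'E'
import cv2
a=cv2.imread('pics/top0.png'); print(a.shape)
b=a[110:300,110:390]; cv2.imwrite('pics/top0c.png',cv2.resize(b,None,fx=2.85,fy=2.85,interpolation=cv2.INTER_CUBIC))
E
```

```text
(384, 512, 3)
```

View pics/top0c.png

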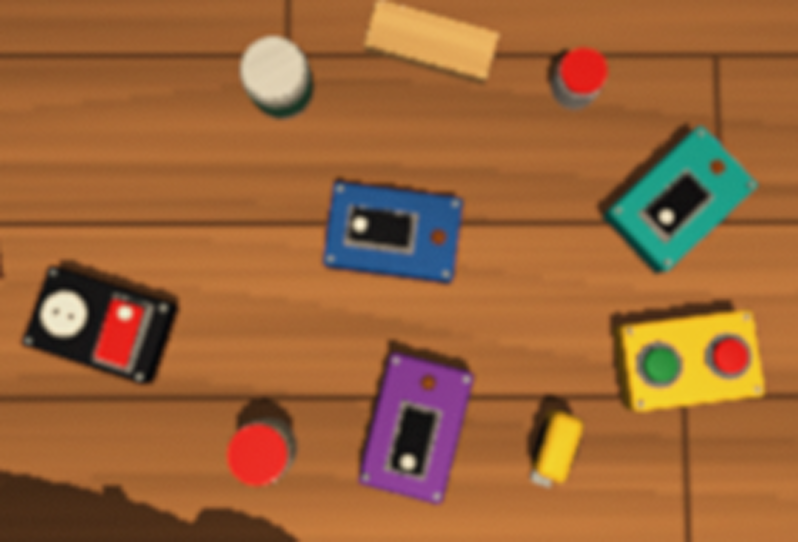

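View pics/side0.png

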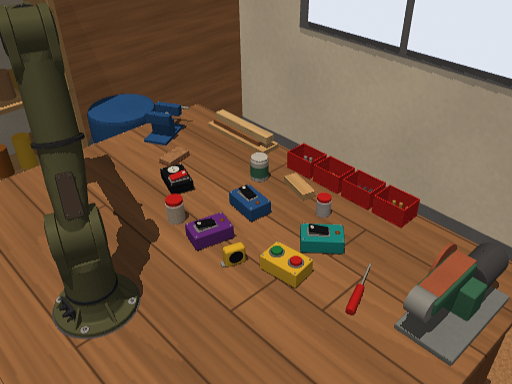

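```bash
cat >> h.py <<'E'
def atz(c,px,z):
    K=c['K'];T=c['world_from_camera']
    d=T[:3,:3]@np.array([(px[0]-K[0,2])/K[0,0],(px[1]-K[1,2])/K[1,1],1.]);o=T[:3,3]
    return (o+d*(z-o[2])/d[2]).round(4)
def blobs(c,mask,z,amin=15):
    n,l,s,ce=cv2.connectedComponentsWithStats(mask.astype(np.uint8))
    for i in range(1,n):
        if s[i,4]<amin: continue
        ys,xs=np.where(l==i)
        P=np.array([atz(c,(x,y),z)[:2] for x,y in zip(xs,ys)],dtype=np.float32)
        r=cv2.minAreaRect(P*1000)
        w=np.linalg.eigh(np.cov(P.T))[1][:,1]
        print(s[i,4],ce[i].round(1),'rect c',np.round(r[0],1),'size',np.round(r[1],1),'ang',round(r[2],1),'mean',P.mean(0).round(4),'pca',round(np.degrees(np.arctan2(w[1],w[0])),1))
E
python3 - <<'E'
from h import *
c=imaging.read_camera('top')
h=cv2.cvtColor(c['frame'],cv2.COLOR_BGR2HSV); H,S,V=cv2.split(h)
roi=np.zeros(H.shape,bool); roi[110:300,100:390]=1
k=np.ones((5,5),np.uint8)
print('blue');m=roi&(abs(H.astype(int)-108)<8)&(S>120)&(V>60); blobs(c,cv2.morphologyEx(m.astype(np.uint8),cv2.MORPH_CLOSE,k),.052,100)
print('yellow'); blobs(c,roi&(abs(H.astype(int)-26)<5)&(S>180)&(V>170),.055,60)
print('green'); blobs(c,roi&(abs(H.astype(int)-65)<14)&(S>120)&(V>60),.067)
print('red'); blobs(c,roi&((H<5)|(H>175))&(S>150)&(V>120),.062)
print('white'); blobs(c,roi&(S<60)&(V>170),.064,3)
print('black'); 
m=roi&(V<50);m[:, :105]=0;m[280:]=0;m[:,180:]=0;blobs(c,cv2.morphologyEx(m.astype(np.uint8),cv2.MORPH_CLOSE,np.ones((9,9),np.uint8)),.045,100)
E
```

```text
blue
856 [248.7 191.3] rect c [587.5  24.8] size [124.7  82.2] ang 82.3 mean [0.5863 0.021 ] pca 83.8
yellow
776 [352.4 236.7] rect c [ 460.3 -266.3] size [ 79.3 125.1] ang 7.2 mean [ 0.4592 -0.2658] pca 97.0
169 [306.2 267.1] rect c [ 377.4 -136.4] size [22.4 55.7] ang 71.7 mean [ 0.3769 -0.1363] pca 160.5
green
101 [341.2 237.7] rect c [ 455.8 -232.6] size [30.1 27.2] ang 89.7 mean [ 0.4565 -0.2318] pca 92.6
red
214 [314.1 134.4] rect c [ 746.5 -163.9] size [43.4 45.4] ang -0.0 mean [ 0.7467 -0.1641] pca -139.8
249 [151.1 226.9] rect c [489.  287.7] size [34. 60.] ang 73.0 mean [0.4871 0.2885] pca 164.0
118 [365.7 234.5] rect c [ 465.1 -300.1] size [30.3 30.4] ang 88.0 mean [ 0.4651 -0.3005] pca 170.0
350 [199.9 269. ] rect c [373.2 153. ] size [54.4 53.4] ang 90.0 mean [0.3732 0.1532] pca 169.8
white
360 [205.6 134.1] rect c [747.5 142.5] size [59.2 57.6] ang 90.0 mean [0.7472 0.1423] pca -156.2
12 [343.5 185.5] rect c [ 600.7 -242.8] size [7.8 8.1] ang 44.0 mean [ 0.6007 -0.2428] pca 136.0
13 [235.6 188.4] rect c [592.7  57.4] size [8.3 8.4] ang 90.0 mean [0.593  0.0571] pca 136.6
180 [132.  219.8] rect c [506.1 340.9] size [38.7 38.3] ang 2.1 mean [0.5066 0.3409] pca 73.5
5 [153.2 219.4] rect c [507.3 283.4] size [5.6 2.7] ang 89.0 mean [0.5075 0.2829] pca 70.8
13 [252.6 271.6] rect c [366.2  10.6] size [8.1 8. ] ang 90.0 mean [0.3659 0.0102] pca 47.2
6 [298.8 277.8] rect c [ 348.6 -115.2] size [11.9  2.3] ang 64.3 mean [ 0.349  -0.1147] pca 65.2
black
727 [145.7 222.4] rect c [498.1 310.2] size [130.7  81.7] ang 72.1 mean [0.5002 0.3085] pca 74.3
```

Emit:
servo_tool(targets=[[0,-0.03,-0.016,0,0],[0,-0.07,-0.039,0,0],[0,-0.11,-0.061,0,0],[0,-0.155,-0.086,0,0],[0,-0.2,-0.11,0,0.02]], grip_force=20)

```text
time_s: 1.38
tool_pos: [0.3629, 0.4467, 0.2228]
tool_rot: [180.0, 0.0, 160.2]
force: [0.4, 0.1, 0.1]
grip_width: 0.0452
```

Emit:
servo_tool(targets=[[0,-0.045,-0.025,0,0],[0,-0.09,-0.05,0,0],[0,-0.135,-0.075,0,0],[0,-0.17,-0.096,0,0],[0,-0.196,-0.11,0,0]])

```text
time_s: 2.0
tool_pos: [0.5106, 0.276, 0.2229]
tool_rot: [180.0, 0.0, 160.1]
force: [0.7, 0.9, 0.4]
grip_width: 0.0018
```

Emit:
servo_tool(targets=[[0,0,0,0,0],[0,0,0,0,0]])

```text
time_s: 2.25
tool_pos: [0.5085, 0.2793, 0.2226]
tool_rot: [180.0, -0.0, 160.3]
force: [-0.2, 0.2, -0.6]
grip_width: 0.0006
```

```bash
cat > look.py <<'E'
import sys
from h import *
t=sys.argv[1]
o=monitor.get_obs(); print(o['time_s'],o['tool_pos'].round(4),o['tool_rot'].round(2),o['force'].round(2),o['grip_width'])
c=imaging.read_camera('wrist'); cv2.imwrite(f'pics/w{t}.png',c['frame'])
for l in sys.argv[2:]:
    for r in pinpoint('wrist',l)[:3]: print(l,r,world(c,r['at']))
np.savez(f'w{t}.npz',**c)
E
python3 look.py 1 power_rocker_on power_rocker power_box
```

```text
2.25 [0.5085 0.2793 0.2226] [ 1.7996e+02 -4.0000e-02  1.6031e+02] [-0.17  0.23 -0.6 ] 0.0006425472780570069
power_rocker_on {'at': [262.0, 181.9], 'confidence': 0.94} [0.5091 0.2816 0.0629]Traceback (most recent call last):
  File "look.py", line 7, in <module>
    for r in pinpoint('wrist',l)[:3]: print(l,r,world(c,r['at']))
             ~~~~~~~~^^^^^^^^^^^
ValueError: it knows: collector_box, collector_rocker_on, offcut, power_box, power_rocker_on, sander_box, sander_start_top, sanding_block, screw_jar, screwdriver, tape_measure, tin, washer_jar
```

View pics/w1.png

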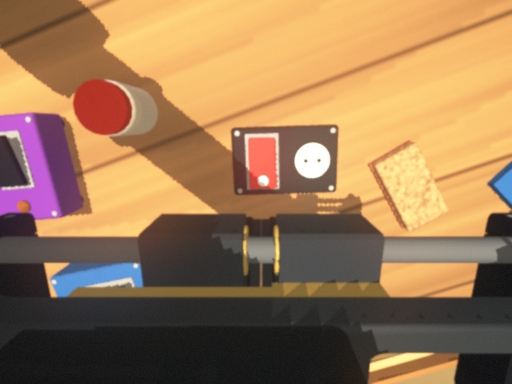

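```bash
python3 - <<'E'
from h import *
c=dict(np.load('w1.npz'))
h=cv2.cvtColor(c['frame'],cv2.COLOR_BGR2HSV); H,S,V=cv2.split(h)
m=((H<6)|(H>174))&(S>130)&(V>100); m[:120]=0;m[:,:230]=0
m[200:]=0
print('red');blobs(c,m,.06,100)
m=(S<60)&(V>170);m[:120]=0;m[200:]=0;m[:,:230]=0;m[:,345:]=0
print('white');blobs(c,m,.063,4)
for px in [(263,181),(250,178),(275,178),(262,140)]: print(px,world(c,px,1))
E
```

```text
Traceback (most recent call last):
FileNotFoundError: [Errno 2] No such file or directory: 'w1.npz'
```

```bash
python3 look.py 1b power_rocker_on; python3 - <<'E'
from h import *
c=dict(np.load('w1b.npz'))
h=cv2.cvtColor(c['frame'],cv2.COLOR_BGR2HSV); H,S,V=cv2.split(h)
m=((H<6)|(H>174))&(S>130)&(V>100); m[:120]=0;m[:,:230]=0
m[200:]=0
print('red');blobs(c,m,.06,100)
m=(S<60)&(V>170);m[:120]=0;m[200:]=0;m[:,:230]=0;m[:,345:]=0
print('white');blobs(c,m,.063,4)
for px in [(263,181),(250,178),(275,178),(262,140)]: print(px,world(c,px,1))
E
```

```text
2.35 [0.5081 0.2798 0.2225] [ 1.7997e+02 -4.0000e-02  1.6039e+02] [-0.21  0.6   0.5 ] 0.0003861363994126872
power_rocker_on {'at': [261.6, 179.6], 'confidence': 0.61} [0.506  0.2825 0.0627]
red
1267 [261.8 162.4] rect c [489.6 288.2] size [31.9 61.5] ang 71.1 mean [0.4875 0.2893] pca 161.4
white
30 [332.4 130.4] rect c [479.7 376.8] size [5.6 5.6] ang 74.1 mean [0.4795 0.3767] pca 106.2
28 [236.5 133.2] rect c [445.9 273.8] size [5.5 5.6] ang 25.0 mean [0.4461 0.2737] pca 83.7
293 [262.5 148.8] rect c [486.1 289.8] size [38.5 64. ] ang 72.4 mean [0.4727 0.2955] pca -162.4
1022 [311.6 160.4] rect c [504.5 344.5] size [40.7 40.9] ang 72.3 mean [0.5041 0.3447] pca -160.4
72 [262.8 180.2] rect c [507.  283.9] size [9.5 9.6] ang 70.6 mean [0.5071 0.2836] pca -157.5
23 [330.4 188. ] rect c [543.1 356.2] size [5.9 4.9] ang 70.0 mean [0.543  0.3561] pca -165.4
(263, 181) [0.5082 0.2835 0.0627]
(250, 178) [0.4998 0.2702 0.0617]
(275, 178) [0.5098 0.298  0.0614]
(262, 140) [0.4633 0.2982 0.0555]
```

Emit:
servo_tool(targets=[[0,-0.004,0.003,0.03,0],[0,-0.004,0.003,0.075,0],[0,-0.004,0.003,0.115,0],[0,-0.004,0.003,0.143,0],[0,-0.004,0.003,0.148,0]])

```text
time_s: 3.08
tool_pos: [0.512, 0.2795, 0.0725]
tool_rot: [-179.8, -0.2, 160.3]
force: [-1.1, -1.0, 0.8]
grip_width: 0.0006
```

Emit:
servo_tool(targets=[[0,0,0,0,0],[0,0,0,0,0]])

```text
time_s: 3.32
tool_pos: [0.515, 0.2805, 0.0763]
tool_rot: [179.9, 0.1, 160.3]
force: [0.0, -0.8, 0.3]
grip_width: 0.0005
```

Emit:
servo_tool(targets=[[0,0.002,0,0.004,0],[0,0.002,0,0.008,0],[0,0.002,0,0.011,0],[0,0.002,0,0.014,0],[0,0.002,0,0.016,0]])

```text
time_s: 3.95
tool_pos: [0.5131, 0.2801, 0.0591]
tool_rot: [180.0, 0.1, 160.2]
force: [1.6, -1.3, 4.8]
grip_width: 0.0004
```

Emit:
servo_tool(targets=[[0,0,0,0.001,0],[0,0,0,0.002,0],[0,0,0,0.002,0]])

```text
time_s: 4.32
tool_pos: [0.5132, 0.2801, 0.0572]
tool_rot: [179.9, 0.1, 160.2]
force: [2.6, -1.8, 5.6]
grip_width: 0.0009
```

Emit:
servo_tool(targets=[[0,0,0,0.001,0],[0,0,0,0.002,0],[0,0,0,0.002,0]])

```text
time_s: 4.7
tool_pos: [0.5133, 0.2802, 0.0569]
tool_rot: [179.9, 0.1, 160.2]
force: [-0.7, -4.6, 15.2]
grip_width: 0.0006
```

Emit:
servo_tool(targets=[[0,0,0,0.001,0],[0,0,0,0.002,0],[0,0,0,0.002,0]])

```text
time_s: 5.08
tool_pos: [0.5134, 0.2802, 0.0567]
tool_rot: [179.9, 0.1, 160.2]
force: [-4.6, -6.1, 25.0]
grip_width: 0.0007
```

Emit:
servo_tool(targets=[[0,0,0,-0.02,0],[0,0,0,-0.06,0],[0,0,0,-0.1,0],[0,0,0,-0.14,0],[0,0,0,-0.165,0]])

```text
time_s: 5.7
tool_pos: [0.5113, 0.2811, 0.2188]
tool_rot: [179.9, -0.1, 160.3]
force: [0.1, 0.1, 0.6]
grip_width: 0.0007
```

```bash
python3 look.py 2 power_rocker_on; python3 - <<'E'
from h import *
c=dict(np.load('w2.npz'))
for px in [(262,181),(250,178),(275,178),(262,140),(256,140),(262,150),(262,165)]: print(px,world(c,px,1))
E
```

```text
5.7 [0.5113 0.2811 0.2188] [ 1.7995e+02 -6.0000e-02  1.6030e+02] [0.14 0.11 0.59] 0.0006673490908285474
power_rocker_on {'at': [259.7, 181.8], 'confidence': 0.96} [0.5116 0.2807 0.0555]
power_rocker_on {'at': [279.9, 153.9], 'confidence': 0.27} [0.4897 0.3144 0.0444]
(262, 181) [0.5116 0.2836 0.0557]
(250, 178) [0.5033 0.2714 0.0557]
(275, 178) [0.5155 0.2992 0.0451]
(262, 140) [0.4659 0.2999 0.0636]
(256, 140) [0.4636 0.2936 0.0641]
(262, 150) [0.4765 0.2961 0.0618]
(262, 165) [0.4931 0.2902 0.0592]
```

View pics/w2.png

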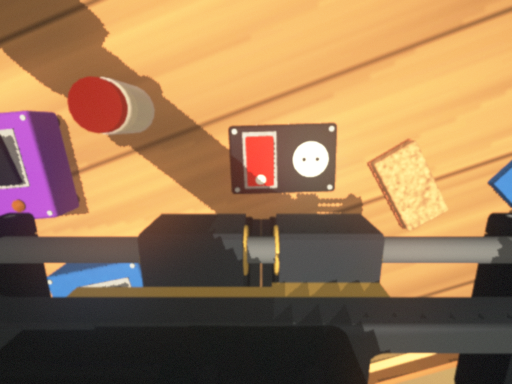

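Emit:
servo_tool(targets=[[0,-0.015,-0.018,0,0.15],[0,-0.04,-0.048,0,0.33],[0,-0.07,-0.085,0,0.51],[0,-0.1,-0.12,0,0.69],[0,-0.125,-0.15,0,0.87]])

```text
time_s: 6.42
tool_pos: [0.5782, 0.0953, 0.2154]
tool_rot: [-179.8, -0.0, 110.0]
force: [-0.2, -0.2, 0.6]
grip_width: 0.0003
```

Emit:
servo_tool(targets=[[0,0,0,0,0.16],[0,0,0,0,0.32],[0,0,0,0,0.48],[0,0,0,0,0.48]])

```text
time_s: 6.92
tool_pos: [0.5778, 0.0973, 0.2156]
tool_rot: [-179.8, 0.1, 83.0]
force: [-0.8, 0.1, 0.1]
grip_width: -0.0001
```

```bash
python3 look.py 3 collector_rocker_on collector_box
```

```text
6.925 [0.5778 0.0973 0.2156] [-1.7982e+02  5.0000e-02  8.3020e+01] [-0.82  0.08  0.13] -0.00012009234256616806
collector_rocker_on {'at': [94.0, 272.6], 'confidence': 0.59} [0.3607 0.0129 0.0712]
collector_rocker_on {'at': [277.3, 215.9], 'confidence': 0.44} [0.588  0.1349 0.292 ]
collector_rocker_on {'at': [382.3, 128.2], 'confidence': 0.22} [0.7114 0.1439 0.0782]
collector_box {'at': [273.8, 223.3], 'confidence': 0.92} [0.5867 0.1086 0.2279]
```

View pics/w3.png

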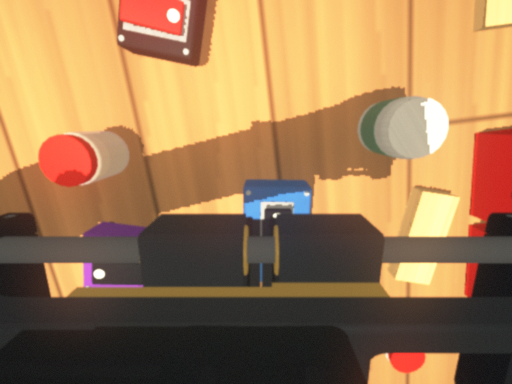

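Emit:
servo_tool(targets=[[0,-0.03,0,0,0],[0,-0.07,0,0,0],[0,-0.1,0,0,0],[0,-0.1,0,0,0],[0,-0.1,0,0,0]])

```text
time_s: 7.7
tool_pos: [0.5667, -0.001, 0.2174]
tool_rot: [-180.0, -0.1, 83.0]
force: [-0.5, 0.4, -0.6]
grip_width: 0.0003
```

```bash
python3 look.py 4 collector_rocker_on collector_box;  python3 - <<'E'
from h import *
c=dict(np.load('w4.npz'))
h=cv2.cvtColor(c['frame'],cv2.COLOR_BGR2HSV); H,S,V=cv2.split(h)
m=(S<60)&(V>170);m[210:]=0
print('white');blobs(c,m,.069,4)
m=(abs(H.astype(int)-108)<10)&(S>100)&(V>50);m[210:]=0
print('blue');blobs(c,cv2.morphologyEx(m.astype(np.uint8),cv2.MORPH_CLOSE,np.ones((5,5),np.uint8)),.052,200)
E
```

```text
7.7 [ 0.5667 -0.001   0.2174] [-1.7999e+02 -6.0000e-02  8.3000e+01] [-0.51  0.36 -0.58] 0.0003064718778998752
collector_rocker_on {'at': [80.1, 193.1], 'confidence': 0.82} [0.3606 0.0148 0.0713]
collector_rocker_on {'at': [277.8, 128.5], 'confidence': 0.7} [0.5926 0.0586 0.0703]
collector_box {'at': [273.8, 157.0], 'confidence': 0.97} [0.5851 0.0279 0.065 ]
collector_box {'at': [135.8, 185.5], 'confidence': 0.56} [0.4166 0.0126 0.0522]
white
4215 [419.9  28.4] rect c [744.8 134.2] size [57.9 79.8] ang 83.0 mean [0.7444 0.1381] pca -174.5
9 [364.6  48.1] rect c [688.8 127.1] size [3.8 1.1] ang 88.5 mean [0.6889 0.127 ] pca 87.4
28 [369.4  61.8] rect c [694.5 112.2] size [ 2.6 18.4] ang 36.4 mean [0.6934 0.1135] pca 126.8
11 [64.6 92.5] rect c [373.2 122.9] size [1.  7.6] ang 84.6 mean [0.3733 0.1228] pca -178.5
25 [248.6 101.6] rect c [566.3  90.2] size [21.   4.6] ang 7.1 mean [0.5649 0.09  ] pca 179.7
27 [245.8 106.3] rect c [561.4  86. ] size [4.1 6.4] ang 84.3 mean [0.5612 0.0857] pca 175.6
78 [277.5 130.5] rect c [592.1  56.5] size [9.7 9.9] ang 84.6 mean [0.5921 0.0565] pca -160
[... 164 characters left out ...]
ean [0.3645 0.0104] pca -179.3
15 [241. 199.] rect c [541.9 -15.3] size [16.8  0.1] ang 82.0 mean [ 0.5419 -0.0152] pca 82.0
6 [270.7 199.3] rect c [576.  -19.7] size [0.9 6.7] ang 37.7 mean [ 0.5759 -0.0198] pca 127.3
26 [245.8 204.6] rect c [546.6 -22.8] size [6.  5.8] ang 55.7 mean [ 0.5465 -0.0226] pca 87.3
25 [303.3 205.1] rect c [612.9 -31.4] size [5.7 6. ] ang 22.6 mean [ 0.6128 -0.0314] pca 93.4
25 [254. 209.] rect c [555.3 -29.1] size [ 1.1 28.1] ang 80.6 mean [ 0.5553 -0.029 ] pca 172.4
blue
210 [268.1 103.7] rect c [586.1  85.6] size [ 5.4 59.5] ang 83.0 mean [0.5857 0.0865] pca 173.8
2362 [285.9 181. ] rect c [586.2  11.7] size [98.5 80.3] ang 82.0 mean [ 0.5965 -0.0045] pca 47.0
```

View pics/w4.png

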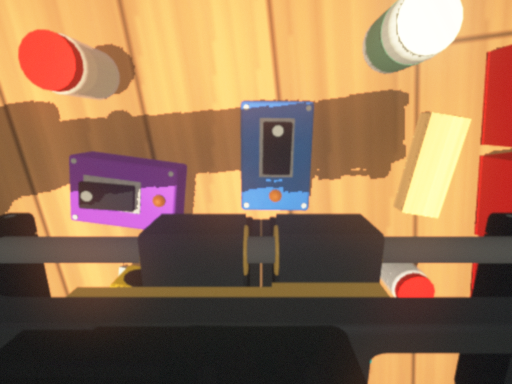

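Emit:
servo_tool(targets=[[0,0.02,0.006,0,0],[0,0.045,0.013,0.01,0],[0,0.064,0.018,0.04,0],[0,0.064,0.018,0.08,0],[0,0.064,0.018,0.11,0]])

```text
time_s: 8.48
tool_pos: [0.5918, 0.0622, 0.1045]
tool_rot: [-179.9, 0.0, 83.1]
force: [-0.7, -0.8, -0.5]
grip_width: 0.0002
```

Emit:
servo_tool(targets=[[0,0,0,0.015,0],[0,0,0,0.02,0],[0,0,0,0.023,0],[0,0,0,0.023,0],[0,0,0,0.023,0]])

```text
time_s: 9.1
tool_pos: [0.593, 0.059, 0.0855]
tool_rot: [179.9, -0.0, 82.9]
force: [-0.5, -0.4, -0.5]
grip_width: 0.0005
```

Emit:
servo_tool(targets=[[0,0.001,0,0.005,0],[0,0.001,0,0.01,0],[0,0.001,0,0.014,0],[0,0.001,0,0.017,0],[0,0.001,0,0.019,0]])

```text
time_s: 9.72
tool_pos: [0.5926, 0.061, 0.0659]
tool_rot: [-180.0, -0.1, 82.9]
force: [-1.0, 3.2, 5.0]
grip_width: 0.0008
```

Emit:
servo_tool(targets=[[0,0,0,0.001,0],[0,0,0,0.002,0],[0,0,0,0.002,0]])

```text
time_s: 10.1
tool_pos: [0.5927, 0.0611, 0.0642]
tool_rot: [180.0, -0.1, 82.9]
force: [-2.9, 3.6, 7.2]
grip_width: 0.0009
```

Emit:
servo_tool(targets=[[0,0,0,0.001,0],[0,0,0,0.002,0],[0,0,0,0.002,0]])

```text
time_s: 10.48
tool_pos: [0.5928, 0.0611, 0.0638]
tool_rot: [180.0, -0.1, 82.9]
force: [-6.2, 4.2, 16.4]
grip_width: 0.0003
```

Emit:
servo_tool(targets=[[0,0,0,-0.01,0],[0,0,0,-0.05,0],[0,0,0,-0.09,0],[0,-0.03,0,-0.13,0],[0,-0.06,0,-0.16,0]])

```text
time_s: 11.1
tool_pos: [0.5854, -0.0018, 0.223]
tool_rot: [179.9, 0.1, 82.9]
force: [1.1, -0.6, -0.3]
grip_width: 0.0001
```

Emit:
servo_tool(targets=[[0,-0.01,0,0,0],[0,-0.01,0,0,0]])

```text
time_s: 11.35
tool_pos: [0.5833, -0.0107, 0.2204]
tool_rot: [-179.9, 0.0, 82.8]
force: [0.4, -0.0, 0.3]
grip_width: 0.0006
```

```bash
python3 look.py 5 collector_rocker_on collector_box sander_start_top;  python3 - <<'E'
from h import *
c=dict(np.load('w5.npz'))
h=cv2.cvtColor(c['frame'],cv2.COLOR_BGR2HSV); H,S,V=cv2.split(h)
m=(S<60)&(V>170);m[210:]=0;m[:,:230]=0;m[:,330:]=0
blobs(c,m,.062,20)
for v in range(120,190,8): print(v,world(c,(285,v),1))
E
```

```text
11.35 [ 0.5833 -0.0107  0.2204] [-1.7993e+02  4.0000e-02  8.2770e+01] [ 0.42 -0.01  0.29] 0.0006052102522230657
collector_rocker_on {'at': [67.1, 189.4], 'confidence': 0.94} [0.3612 0.0113 0.0713]
collector_rocker_on {'at': [262.1, 117.3], 'confidence': 0.7} [0.594  0.0626 0.0619]
collector_box {'at': [260.1, 149.2], 'confidence': 0.9} [0.5874 0.0285 0.0679]
collector_box {'at': [126.0, 178.3], 'confidence': 0.57} [0.4218 0.013  0.0522]
34 [246.5  94. ] rect c [580.2  89. ] size [ 0.1 36. ] ang 82.7 mean [0.5802 0.089 ] pca 172.7
23 [231.3 100.1] rect c [563.   84.9] size [6.3 3.4] ang 81.1 mean [0.5627 0.0849] pca 85.1
81 [260.9 121.7] rect c [592.1  58.2] size [10.2 10.1] ang 37.2 mean [0.5921 0.0581] pca 170.3
22 [231.9 197.9] rect c [546.7 -25.1] size [5.  4.8] ang 80.5 mean [ 0.5466 -0.025 ] pca 115.2
24 [289.  198.3] rect c [614.2 -34.3] size [6.2 4.8] ang 85.2 mean [ 0.6142 -0.0341] pca 88.8
120 [0.6198 0.0565 0.0516]
128 [0.6189 0.0475 0.051 ]
136 [0.6179 0.0385 0.0515]
144 [0.6169 0.0294 0.0516]
152 [0.616  0.0201 0.0516]
160 [0.615  0.0106 0.0514]
168 [0.614  0.001  0.0509]
176 [ 0.6129 -0.0086  0.0515]
184 [ 0.6119 -0.0184  0.0518]
```

View pics/w5.png

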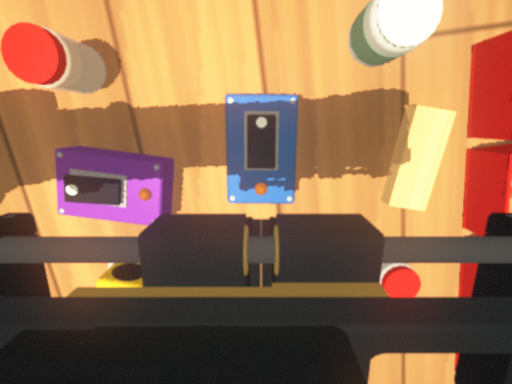

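Emit:
servo_tool(targets=[[0,-0.02,-0.006,0,0],[0,-0.06,-0.02,0,0],[0,-0.11,-0.036,0,0],[0,-0.155,-0.05,0,0],[0,-0.2,-0.065,0,0]])

```text
time_s: 12.18
tool_pos: [0.4929, -0.2024, 0.2214]
tool_rot: [-180.0, 0.0, 82.8]
force: [-0.2, 0.6, 0.2]
grip_width: 0.0003
```

Emit:
servo_tool(targets=[[0,-0.045,-0.015,0,0],[0,-0.08,-0.026,0,0],[0,-0.104,-0.033,0,0],[0,-0.104,-0.033,0,0],[0,-0.104,-0.033,0,0]])

```text
time_s: 12.8
tool_pos: [0.4493, -0.298, 0.2213]
tool_rot: [-180.0, -0.1, 82.9]
force: [-0.7, 0.3, -0.7]
grip_width: 0.0004
```

```bash
python3 look.py 6 sander_start_top sander_box;  python3 - <<'E'
from h import *
c=dict(np.load('w6.npz'))
h=cv2.cvtColor(c['frame'],cv2.COLOR_BGR2HSV); H,S,V=cv2.split(h)
m=(abs(H.astype(int)-65)<14)&(S>120)&(V>50);m[230:]=0
blobs(c,m,.067,50)
E
```

```text
12.8 [ 0.4493 -0.298   0.2213] [-1.7999e+02 -6.0000e-02  8.2950e+01] [-0.73  0.31 -0.68] 0.0003864217299972421
sander_start_top {'at': [259.9, 126.7], 'confidence': 0.78} [ 0.4562 -0.2342  0.0661]
sander_box {'at': [267.3, 150.6], 'confidence': 0.74} [ 0.4614 -0.2625  0.0545]
110 [268.4 124.3] rect c [ 463.6 -231.8] size [21.6 19.8] ang 55.5 mean [ 0.4658 -0.2329] pca 78.8
```

View pics/w6.png

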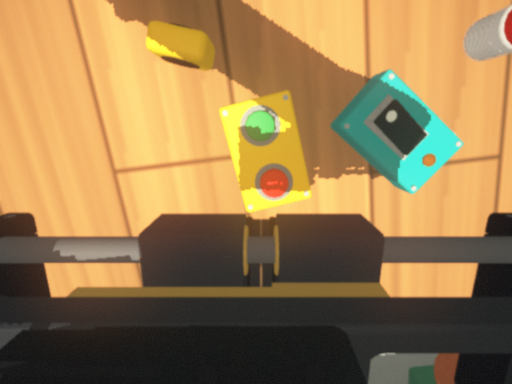

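Emit:
servo_tool(targets=[[0,0.02,0,0,0],[0,0.045,-0.001,0,0],[0,0.065,-0.001,0.02,0],[0,0.065,-0.001,0.06,0],[0,0.065,-0.001,0.1,0]])

```text
time_s: 13.58
tool_pos: [0.4571, -0.2329, 0.1208]
tool_rot: [179.9, -0.0, 83.1]
force: [0.1, -0.3, 0.2]
grip_width: 0.0006
```

Emit:
servo_tool(targets=[[0,0,0,0.025,0],[0,0,0,0.035,0],[0,0,0,0.037,0],[0,0,0,0.037,0],[0,0,0,0.037,0]])

```text
time_s: 14.2
tool_pos: [0.4569, -0.2347, 0.0855]
tool_rot: [179.9, -0.0, 82.9]
force: [-0.2, 0.5, 0.5]
grip_width: 0.0008
```

Emit:
servo_tool(targets=[[0,0,0,0.006,0],[0,0,0,0.012,0],[0,0,0,0.018,0],[0,0,0,0.022,0],[0,0,0,0.025,0]])

```text
time_s: 14.82
tool_pos: [0.4561, -0.2344, 0.06]
tool_rot: [-180.0, -0.0, 82.9]
force: [-7.5, 3.4, 25.5]
grip_width: 0.0007
```

Emit:
servo_tool(targets=[[0,0,0,0.001,0],[0,0,0,0.002,0],[0,0,0,0.002,0]])

```text
time_s: 15.2
tool_pos: [0.4561, -0.2344, 0.06]
tool_rot: [-180.0, -0.1, 82.9]
force: [-8.3, 4.0, 24.8]
grip_width: 0.0001
```

Emit:
servo_tool(targets=[[0,0,0,-0.01,0],[0,0,0,-0.04,0],[0,0,0,-0.08,0],[0,0,0,-0.12,0],[0,0,0,-0.16,0]])

```text
time_s: 15.82
tool_pos: [0.456, -0.2344, 0.2186]
tool_rot: [180.0, -0.0, 82.9]
force: [0.3, -0.2, -0.3]
grip_width: 0.0007
```

Emit:
servo_tool(targets=[[0,-0.03,0,0,0],[0,-0.065,0,0,0],[0,-0.065,0,0,0],[0,-0.065,0,0,0]])

```text
time_s: 16.32
tool_pos: [0.4481, -0.2983, 0.2171]
tool_rot: [-180.0, -0.0, 82.9]
force: [0.4, 0.2, 0.8]
grip_width: 0.0008
```

```bash
python3 look.py 7 sander_start_top sander_box;  python3 - <<'E'
from h import *
c=imaging.read_camera('top'); f=c['frame']
cv2.imwrite('pics/top7.png',cv2.resize(f[110:300,110:390],None,fx=2.85,fy=2.85,interpolation=cv2.INTER_CUBIC))
a=cv2.imread('pics/top0.png')
for px in [(153,219),(145,222),(156,235),(236,188),(256,191)]: print(px,world(c,px,1))
for n in ['screw_jar','washer_jar','tin','tape_measure','sanding_block','screwdriver','offcut','sander_box','collector_box']:
    print(n,[(r['at'],r['confidence'],world(c,r['at'])) for r in pinpoint('top',n)[:2]])
h=cv2.cvtColor(f,cv2.COLOR_BGR2HSV); H,S,V=cv2.split(h)
m=(abs(H.astype(int)-26)<5)&(S>180)&(V>170);m[:110]=0;m[300:]=0;blobs(c,m,.055,60)
E
```

```text
16.325 [ 0.4481 -0.2983  0.2171] [-1.7997e+02 -4.0000e-02  8.2900e+01] [0.39 0.17 0.81] 0.0007562442565451706
sander_start_top {'at': [258.9, 124.6], 'confidence': 0.59} [ 0.4543 -0.2321  0.0664]
sander_start_top {'at': [484.5, 38.7], 'confidence': 0.58} [ 0.7214 -0.1697  0.0284]
sander_box {'at': [484.2, 37.0], 'confidence': 0.71} [ 0.721  -0.1679  0.0283]
sander_box {'at': [268.0, 152.6], 'confidence': 0.59} [ 0.4608 -0.2648  0.0542]
(153, 219) [0.5089 0.2851 0.0575]
(145, 222) [0.501  0.3099 0.0471]
(156, 235) [0.465  0.2784 0.0468]
(236, 188) [0.5941 0.0561 0.0636]
(256, 191) [5.869e-01 5.000e-04 5.310e-02]
screw_jar [([203.3, 265.2], 0.7, array([0.3851, 0.1412, 0.0854])), ([234.4, 184.7], 0.21, array([0.6037, 0.0607, 0.061 ]))]
washer_jar [([310.6, 140.8], 0.69, array([ 0.7271, -0.1531,  0.0667])), ([236.0, 183.9], 0.58, array([0.6058, 0.0562, 0.062 ]))]
tin [([209.7, 142.3], 0.6, array([0.7177, 0.1277, 0.0878])), ([155.1, 214.3], 0.27, array([0.5225, 0.2825, 0.0465]))]
tape_measure [([305.3, 263.9], 0.71, array([ 0.386 , -0.133 ,  0.0629]))]
sanding_block [([98.0, 189.4], 0.72, array([0.5954, 0.4537, 0.0241]))]
screwdriver [([411.5, 203.6], 0.5, array([ 0.5285, -0.3188,  0.3298]))]
offcut [([259.7, 123.1], 0.95, array([ 0.7898, -0.0111,  0.0277])), ([312.4, 140.0], 0.52, array([ 0.7288, -0.1579,  0.0688]))]
sander_box [([349.1, 237.2], 0.72, array([ 0.4578, -0.2559,  0.0571]))]
collector_box [([343.1, 179.4], 0.96, array([ 0.6174, -0.2415,  0.0668])), ([254.6, 260.8], 0.81, array([0.3949, 0.0049, 0.0659]))]
113 [372.7 237.7] rect c [ 462.7 -323.9] size [24.4 73.1] ang 81.6 mean [ 0.4563 -0.3217] pca 174.9
126 [340.1 248.5] rect c [ 423.8 -233.7] size [71. 30.] ang 67.7 mean [ 0.427  -0.2308] pca 75.2
```

View pics/w7.png

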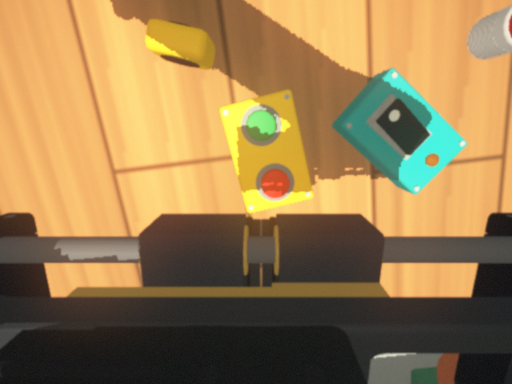

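View pics/top7.png

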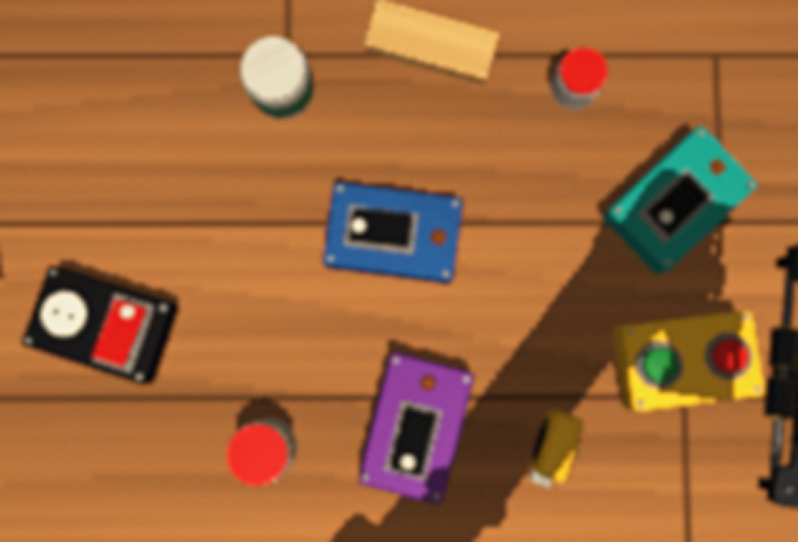

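All three pictures agree. Both rockers' dot ends have sunk, the green button is out at z 0.066, the boxes haven't moved and the tool is clear.

```bash
python3 -c "
from cell import ticket
print(ticket.sign_off())"
```

```text
the job is handed in; nothing more can be done
None
```

I switched on the red power rocker, then the black rocker on the blue collector box. Last I pressed the green button fully in and let it go. I handed the job in at about 16.4 s of the 48 s allowed; sign-off gave no verdict.

- **Presses:** each one ended on a hard stop, at about 25 N, 16 N and 25 N in that order.
- **Rockers:** their ON ends now sit about 7–8 mm lower than at the start, and the power rocker's tilt has reversed. That fits fully on for both.
- **Green button:** its top is back at 66 mm, so it is out again. The red stop button was not touched.
- **Boxes and other items:** the boxes and the items in the cropped top view show no visible movement. I judged this mostly by eye; the sander box's colour outline could not be re-measured because the arm's shadow lay across it.
- **Sanding block and screwdriver:** both lie outside that view, so I did not compare before and after. The network placed the sanding block plausibly on the bench, but its screwdriver position was false. The arm's path did not go near the screwdriver, and it stayed well above the sanding block.
- **Detections rejected:** the networks also reported rocker points on the purple and turquoise look-alikes. I ruled those out by colour.

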